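Load the analyser tray in reverse order

ROBOT

A 6-joint arm with a two-finger parallel gripper is mounted at the origin on the work surface. World frame = base frame: x ahead of the robot, y to its left, z up, the work surface at z = 0. Lengths are in mm, angles in rad, forces in N, time in s.
With the tool pointing down it reaches from about 275 to 1000 mm from the base axis. Payload 8.4 kg.
Tool frame: the origin (TCP) lies midway between the tips of the shut fingers; the grasp point (between the pads) lies 19 mm behind it; z points along the fingers, y is the line along which they close (so a half turn about z gives the same grasp; the last joint's range is limited). The gripper opens to 85 mm and grips with 20 to 120 N. Pads are 22 mm wide; open, the fingers measure 114 mm over their backs; the gripper's body (76 mm by 85 mm) begins 54 mm behind the grasp point. The pads swing forward as they close: fully open they stand 13 mm farther back than shut.
Start: joints at [-1.244, 0.353, 1.633, -0, 1.155, -0.002], TCP at [201.816, -591.522, 231.281] pointing down, gripper open.
Joint ranges: [-2.63, 2.63], [-0.92, 2.1], [0.06, 2.66], [-1.3, 4.44], [0, 2.69], [-3.02, 3.02]. Speed limits (rad/s): [2.22, 2.22, 2.79, 3.14, 3.14, 3.14].

INTERFACE

Orientations are given as [roll, pitch, yaw] about the fixed x, y, z axes, in that order (R = Rz(yaw) Ry(pitch) Rx(roll)).
In Python, from rig import * gives the robot as it stands.
- The arm moves only by the shell command python3 -m jog 'ROWS' [FORCE]. ROWS is JSON, a list of rows, each an object of numbers: "x", "y", "z": the shift along the tool's x, y, z in cm; "spin": the turn about the tool's z in rad; "grip": the closure, from 0 (fully open) to 1 (shut). In form: [{"x": .., "y": .., "z": .., "spin": .., "grip": ..}, ...]. A call has 1 to 20 rows; each row shifts and turns the commanded pose from where the row before left it, along the tool's axes as they then stand; what a row does not reach is not made up. A row lasts 1/12 s, in which the tool goes at most 41.7 mm and 7.16 degrees, less where a joint would pass 70% of its speed; a pose out of reach is approached as far as the arm can. A call with a gripper value outside its range is refused whole. The fingers move at their own pace and stop on an object; FORCE is the grip in N (left out, the last holds). Time passes only in rows, so rows that do not move let the fingers close. It gives the time, the measured TCP pose, the force, the opening and the grip force at its end, in the units of the state.
- sense(): the state, without advancing time (a new reading comes with each control period).
- grab_frame(name): name is "scene" or "top"; returns a dict with "pixels" (400x640x3 uint8, blue, green, red), "camera_matrix" (3x3 intrinsics, pixels), "rvec" (rotation vector, rad) and "tvec" (3), from world to camera coordinates, as OpenCV has them. Camera axes: x right, y down, z forward; pixel columns grow to the right and rows downward; lengths in mm; the calibration is good to about 2 mm. A picture is of the moment at which its call begins. There is no depth.
- sign_off(): hands the job in; it is judged then, once.
The state is a dict: "clock": time; "qpos": joint angles; "qvel": joint speeds; "joint_efforts": joint torques, N m; "eef_pos": TCP position; "tcp_rot": TCP orientation; "contact_force": force on the tool from outside, world axes, zero at the start; "wrist_torque": the same for the moment, N m; "opening": opening from 0.0 (shut) to 1.0 (fully open); "grasp_force": force on a finger pad.
Only numpy, scipy, OpenCV 4.12 (cv2) and the standard library are available. Lean on these libraries where they do the work, as an engineer would, in place of code of your own. Each camera call takes 0.05 s, during which the arm holds its last target. There are 200 camera calls.

TASK

Move the four sample cells from the white preparation rack into the four places of the aluminium analyser tray in reverse order, because the tray goes into the analyser with its handle last: the cell nearest the rack's handle goes to the place farthest from the tray's handle, the next one to the next place, and so on, until the cell farthest from the rack's handle stands nearest the tray's handle. Keep the cells upright, set each down gently without dropping it so that it stands flat in the middle of its place, and do not shove or knock over anything else on the bench.

Things in the scene. Friction and masses are not known exactly. Their poses are not given: they have to be found in the camera images.
- mid_short (a point): short, wide bare-aluminium sample cell: plain upright cylinder 40 mm across, 40 mm high, flat top with a clear window. Solid and closed, about 90 g. Loose. This point lies on its axis, 20 mm above its underside; z points up along the axis. Any yaw is the same.
- mid_tall (a point): tall steel sample cell: plain upright cylinder 36 mm across, 56 mm high, flat top with a dark ring line. Solid and closed, about 110 g. Loose. This point lies on its axis, 28 mm above its underside; z points up along the axis. Any yaw is the same.
- mid_domed (a point): white plastic sample cell with a rounded dome: 34 mm across, straight sides up to 34 mm, 48 mm high over the dome. Solid and closed, about 60 g. Loose. This point lies on its axis, 24 mm above its underside; z points up along the axis. Any yaw is the same.
- mid_necked (a point): white plastic sample cell with a narrow neck: body 38 mm across and straight up to 34 mm, then a neck 22 mm across up to its 50 mm top. Solid and closed, about 70 g. Loose. This point lies on its axis, 25 mm above its underside; z points up along the axis. Any yaw is the same.
- well_short: the square black well in the rack in which the short cell stands at the start; fixed in the rack, 60 mm square, rim 3 mm above its floor. Origin: centre of its underside, floor 4 mm above it. Axes parallel to the rack's. It only marks where that cell came from; the four cells and their wells are in any order along the rack.
- well_tall: the square black well in the rack in which the tall cell stands at the start; fixed in the rack, 60 mm square, rim 3 mm above its floor. Origin: centre of its underside, floor 4 mm above it. Axes parallel to the rack's. It only marks where that cell came from; the four cells and their wells are in any order along the rack.
- well_domed: the square black well in the rack in which the domed cell stands at the start; fixed in the rack, 60 mm square, rim 3 mm above its floor. Origin: centre of its underside, floor 4 mm above it. Axes parallel to the rack's. It only marks where that cell came from; the four cells and their wells are in any order along the rack.
- well_necked: the square black well in the rack in which the necked cell stands at the start; fixed in the rack, 60 mm square, rim 3 mm above its floor. Origin: centre of its underside, floor 4 mm above it. Axes parallel to the rack's. It only marks where that cell came from; the four cells and their wells are in any order along the rack.
- rack: White plastic preparation rack, fixed, 262 x 84 mm. Four black wells in a row along its x axis, centres at x = -93, -31, 31, 93 mm, y = 0; floors 10 mm above the table, rims 13 mm. Black hoop handle, 34 mm high, at the +x end only (x = 139 mm). Origin: centre of underside, on the table; z up. Any yaw, left or right. Small loose things stand 105 mm beside the row line.
- tray: Aluminium analyser tray, fixed, empty, 262 x 74 mm. Four places (58 mm clear squares, ringed) in a row along its x axis, centres at x = -93, -31, 31, 93 mm, y = 0; floors 10 mm above the table, rims 13 mm. Black hoop handle, 34 mm high, at the +x end only (x = 139 mm). Origin: centre of underside, on the table; z up. Any yaw, opposite the rack. Small loose things stand 105 mm beside the row line.
Not all that is in view belongs to the job. What is shaped like the part that bears mid_domed but blue or red is not meant.

How it is judged (in metres and radians):
At the end, for the whole second after the job is handed in: Every cell stands released, at rest, upright within 0.1 rad and on the floor of its place (height within 4 mm), within 12 mm of the centre along and across the tray; order reversed: a cell from the well at x in the rack's frame is at -x in the tray's frame ((x of well_short in the frame of rack below -0.113 m or x of well_short in the frame of rack above -0.073 m or x of mid_short in the frame of tray between 0.081 and 0.105 m) and (x of well_short in the frame of rack below -0.051 m or x of well_short in the frame of rack above -0.011 m or x of mid_short in the frame of tray between 0.019 and 0.043 m) and (x of well_short in the frame of rack below 0.011 m or x of well_short in the frame of rack above 0.051 m or x of mid_short in the frame of tray between -0.043 and -0.019 m) and (x of well_short in the frame of rack below 0.073 m or x of well_short in the frame of rack above 0.113 m or x of mid_short in the frame of tray between -0.105 and -0.081 m) and y of mid_short in the frame of tray between -0.012 and 0.012 m and z of mid_short in the frame of tray between 0.026 and 0.034 m and angle between each of mid_short, mid_tall, mid_domed, mid_necked's own z axis and vertical below 0.1 rad and linear speed of each of cell_short, cell_tall, cell_domed, cell_necked below 0.02 m/s and angular speed of each of cell_short, cell_tall, cell_domed, cell_necked below 0.3 rad/s and (x of well_tall in the frame of rack below -0.113 m or x of well_tall in the frame of rack above -0.073 m or x of mid_tall in the frame of tray between 0.081 and 0.105 m) and (x of well_tall in the frame of rack below -0.051 m or x of well_tall in the frame of rack above -0.011 m or x of mid_tall in the frame of tray between 0.019 and 0.043 m) and (x of well_tall in the frame of rack below 0.011 m or x of well_tall in the frame of rack above 0.051 m or x of mid_tall in the frame of tray between -0.043 and -0.019 m) and (x of well_tall in the frame of rack below 0.073 m or x of well_tall in the frame of rack above 0.113 m or x of mid_tall in the frame of tray between -0.105 and -0.081 m) and y of mid_tall in the frame of tray between -0.012 and 0.012 m and z of mid_tall in the frame of tray between 0.034 and 0.042 m and (x of well_domed in the frame of rack below -0.113 m or x of well_domed in the frame of rack above -0.073 m or x of mid_domed in the frame of tray between 0.081 and 0.105 m) and (x of well_domed in the frame of rack below -0.051 m or x of well_domed in the frame of rack above -0.011 m or x of mid_domed in the frame of tray between 0.019 and 0.043 m) and (x of well_domed in the frame of rack below 0.011 m or x of well_domed in the frame of rack above 0.051 m or x of mid_domed in the frame of tray between -0.043 and -0.019 m) and (x of well_domed in the frame of rack below 0.073 m or x of well_domed in the frame of rack above 0.113 m or x of mid_domed in the frame of tray between -0.105 and -0.081 m) and y of mid_domed in the frame of tray between -0.012 and 0.012 m and z of mid_domed in the frame of tray between 0.03 and 0.038 m and (x of well_necked in the frame of rack below -0.113 m or x of well_necked in the frame of rack above -0.073 m or x of mid_necked in the frame of tray between 0.081 and 0.105 m) and (x of well_necked in the frame of rack below -0.051 m or x of well_necked in the frame of rack above -0.011 m or x of mid_necked in the frame of tray between 0.019 and 0.043 m) and (x of well_necked in the frame of rack below 0.011 m or x of well_necked in the frame of rack above 0.051 m or x of mid_necked in the frame of tray between -0.043 and -0.019 m) and (x of well_necked in the frame of rack below 0.073 m or x of well_necked in the frame of rack above 0.113 m or x of mid_necked in the frame of tray between -0.105 and -0.081 m) and y of mid_necked in the frame of tray between -0.012 and 0.012 m and z of mid_necked in the frame of tray between 0.031 and 0.039 m); the robot touches nothing.
It fails at once if a bystander is pushed more than 30 mm or knocked over (distance of any of dropper, cellring, lensbox, vial, filmbox, solvent from where it was at the start of the episode above 0.03 m or angle between any of dropper, cellring, lensbox, vial, filmbox, solvent's own z axis and vertical above 0.6 rad).
It fails at once if a cell is tipped by more than about 35 degrees (angle between any of mid_short, mid_tall, mid_domed, mid_necked's own z axis and vertical above 0.6 rad).
It fails at once if a cell is dropped: it falls free from more than about 30 mm ((linear speed of cell_short above 0.8 m/s and contact force between the fingers and cell_short below 0.1 N) or (linear speed of cell_tall above 0.8 m/s and contact force between the fingers and cell_tall below 0.1 N) or (linear speed of cell_domed above 0.8 m/s and contact force between the fingers and cell_domed below 0.1 N) or (linear speed of cell_necked above 0.8 m/s and contact force between the fingers and cell_necked below 0.1 N)).
It also fails if it takes over 106 s, if anything falls off the work surface, if the arm or the gripper's body presses on something with over 40 N, if the wrist force passes 120 N, or if a joint passes its speed limit or range.

## Working session

There is one attempt and no reset: what is moved stays moved. The work goes in short steps, Python scripts to look and compute and a shell command to move; the robot and the scene stay as the last step left them, time stands still between calls to the robot, and variables do not carry over. Pictures are saved under pics/ and viewed, at most 14 in all, crops included, and the job is handed in when it is done.

```bash
mkdir -p pics; ls
python3 - <<'E'
from rig import *
import cv2
s=sense(); print(s['clock'],s['eef_pos'],s['tcp_rot'],s['opening'])
for n in ('scene','top'):
    f=grab_frame(n); cv2.imwrite(f'pics/{n}0.png',f['pixels'])
    import numpy as np
    R=cv2.Rodrigues(np.array(f['rvec'],float))[0]
    print(n,np.array(f['camera_matrix']).tolist(),(-R.T@np.array(f['tvec'],float).ravel()).round(0),R.round(2).tolist())
E
```

```text
pics
0.0 [ 201.69232139 -591.07673377  230.55744991] [-3.14021718e+00 -1.34489271e-05  3.28856097e-01] 1.0024266538383544
scene [[429.1972926123681, 0.0, 316.23611900160756], [0.0, 429.1972926123681, 197.4551542075646], [0.0, 0.0, 1.0]] [875. 617. 683.] [[-0.86, 0.51, -0.02], [0.36, 0.59, -0.73], [-0.36, -0.63, -0.69]]
top [[394.53938449706135, 0.0, 321.2430860287231], [0.0, 394.53938449706135, 194.88238663111974], [0.0, 0.0, 1.0]] [ 462.   30. 1092.] [[0.0, -1.0, 0.01], [-1.0, -0.0, -0.09], [0.09, -0.01, -1.0]]
```

View pics/top0.png

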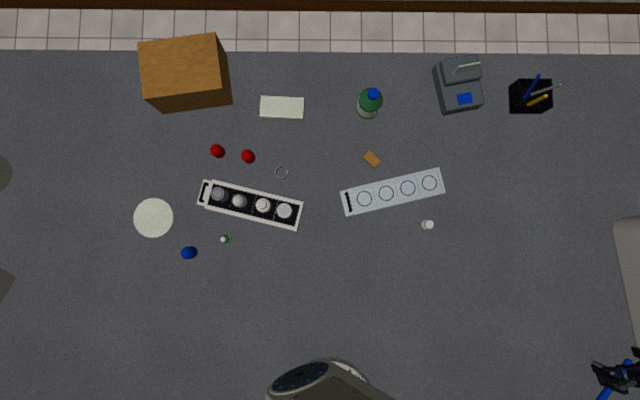

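View pics/scene0.png

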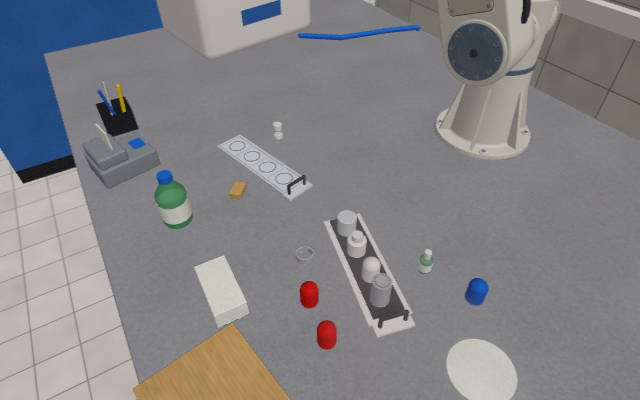

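The top view shows the rack handle at left (206,192), then tall (218,194), domed (240,201), necked (263,206) and short (285,211). The tray handle is at (348,202), with places at (364,199), (386,193), (408,188) and (429,183). I'll enlarge it for exact pixels.

Run:
```python
import cv2
a=cv2.imread('pics/top0.png'); 
c=[cv2.resize(a[160:240,x:x+130],None,fx=6,fy=6,interpolation=cv2.INTER_CUBIC)[:, :780] for x in (185,325)]
import numpy as np
o=np.vstack(c)[:960]
cv2.imwrite('pics/tc.png',cv2.resize(o,(480,600)) if 0 else c[0]); cv2.imwrite('pics/tc2.png',c[1])
b=cv2.imread('pics/scene0.png'); cv2.imwrite('pics/sc.png',cv2.resize(b[125:335,210:430],None,fx=2.8,fy=2.8,interpolation=cv2.INTER_CUBIC))
```

```text
(no output)
```

View pics/tc.png

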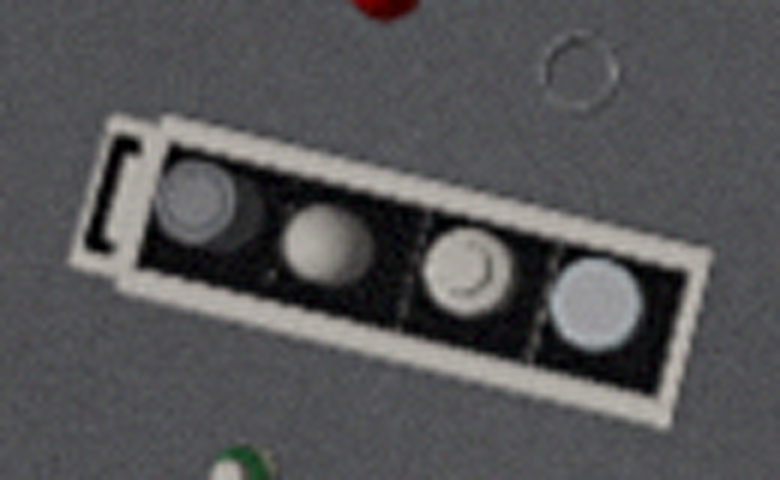

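View pics/tc2.png

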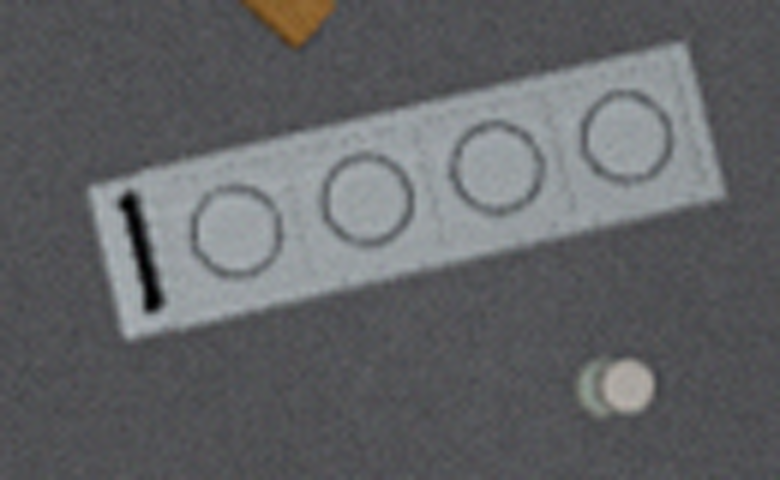

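The tight crops show the tops at tall (195,202), domed (327,245), necked (467,271) and short (595,305) in 6x pixels. The tray rings are at (237,231), (368,199), (498,168) and (627,137), and the tray handle is on the left.

```bash
cat > h.py <<'E'
from rig import *
import numpy as np, cv2
def cam(n='top'):
    f=grab_frame(n); return f
def back(f,uv,z):
    K=np.array(f['camera_matrix'],float);R=cv2.Rodrigues(np.array(f['rvec'],float))[0];t=np.array(f['tvec'],float).ravel()
    C=-R.T@t; d=R.T@np.linalg.inv(K)@np.array([uv[0],uv[1],1.]); return (C+d*(z-C[2])/d[2])[:2]
def rel(x,y,yaw):
    """tool-frame shift (cm) and spin from now to the target"""
    s=sense(); p=np.array(s['eef_pos']); w=s['tcp_rot'][2]
    dx,dy=x-p[0],y-p[1]; c,n=np.cos(w),np.sin(w)
    dyaw=(yaw-w+np.pi/2)%np.pi-np.pi/2
    print('clock %.2f tcp %s yaw %.3f | tool x %.2f y %.2f cm spin %.3f (x,y before spin)'%(s['clock'],p.round(1),w,(c*dx+n*dy)/10,(n*dx-c*dy)/10,-dyaw))
E
python3 - <<'E'
from h import *
f=cam()
cv=lambda p,x0: ((p[0]+.5)/6-.5+x0,(p[1]+.5)/6-.5+160)
for n,p,z in (('tall',(195,202),66),('domed',(327,245),36),('necked',(467,271),44),('short',(595,305),50)):
    print(n,back(f,cv(p,185),z).round(1))
C=[back(f,cv(p,185),13) for p in ((163,115),(712,250),(668,428),(118,290))]
print('corner sides',[np.linalg.norm(C[i]-C[i-1]).round(1) for i in range(4)])
c=np.mean(C,0); ax=(C[0]+C[3]-C[1]-C[2]); ax/=np.linalg.norm(ax)
print('rack',c.round(1),np.arctan2(ax[1],ax[0])); 
for x in (93,31,-31,-93): print('well',x,(c+ax*x).round(1))
T=np.array([back(f,cv(p,325),10) for p in ((237,231),(368,199),(498,168),(627,137))])
print('tray',T.round(1)); d=T[0]-T[3]; print(np.linalg.norm(d),np.arctan2(d[1],d[0]))
print(sense()['qpos'])
E
```

```text
tall [561.  290.6]
domed [544.9 238.9]
necked [532.9 175.2]
short [517.7 117.9]
corner sides [np.float64(82.4), np.float64(259.2), np.float64(83.3), np.float64(258.1)]
rack [535.2 203.2] 1.330972232593519
well 93 [557.3 293.5]
well 31 [542.6 233.3]
well -31 [527.9 173.1]
well -93 [513.1 112.9]
tray [[ 554.6  -99.5]
 [ 569.6 -160. ]
 [ 584.2 -220.2]
 [ 598.9 -280.2]]
185.97449211558282 1.8110588456278138
[-1.24441969e+00  3.53483388e-01  1.63395826e+00 -8.04281552e-06
  1.15519273e+00 -2.39058550e-03]
```

View pics/sc.png

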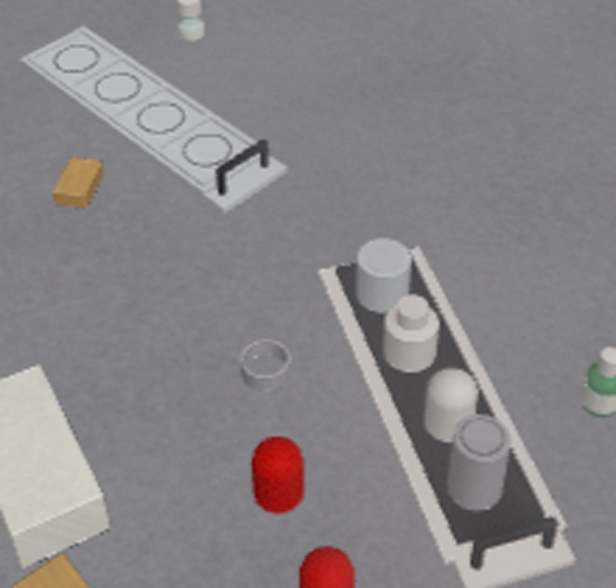

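The scene crop confirms the order and both handles. I'll target the tall cell first, at yaw 1.331.

```bash
python3 -c "
from h import *
rel(561,290.6,1.331)"
```

```text
clock 0.15 tcp [ 201.7 -591.2  230.7] yaw 0.329 | tool x 62.48 y -71.85 cm spin -1.002 (x,y before spin)
```

```bash
python3 -m jog '[{"x":2.6,"y":-3},{"x":2.6,"y":-3},{"x":2.6,"y":-3},{"x":2.6,"y":-3},{"x":2.6,"y":-3},{"x":2.6,"y":-3},{"x":2.6,"y":-3},{"x":2.6,"y":-3},{"x":2.6,"y":-3},{"x":2.6,"y":-3},{"x":2.6,"y":-3},{"x":2.6,"y":-3},{"x":2.6,"y":-3},{"x":2.6,"y":-3},{"x":2.6,"y":-3},{"x":2.6,"y":-3},{"x":2.6,"y":-3},{"x":2.6,"y":-3},{"x":2.6,"y":-3},{"x":2.6,"y":-3}]' 40
python3 -m jog '[{"x":2.6,"y":-3},{"x":2.6,"y":-3},{"x":2.6,"y":-3},{"x":2.6,"y":-2.8},{"spin":-0.12},{"spin":-0.12},{"spin":-0.12},{"spin":-0.12},{"spin":-0.12},{"spin":-0.12},{"spin":-0.12},{"spin":-0.12},{"spin":-0.042},{}]'
python3 -c "
from h import *
rel(561,290.6,1.331)"
```

```text
clock 0.15 tcp [ 201.7 -591.2  230.7] yaw 0.329 | tool x 62.48 y -71.85 cm spin -1.002 (x,y before spin)schema error: expected keys x, y, z, spin, grip
schema error: expected keys x, y, z, spin, grip
```

```bash
python3 -m jog '[{"x":2.6,"y":-3,"z":0,"spin":0,"grip":0},{"x":2.6,"y":-3,"z":0,"spin":0,"grip":0},{"x":2.6,"y":-3,"z":0,"spin":0,"grip":0},{"x":2.6,"y":-3,"z":0,"spin":0,"grip":0},{"x":2.6,"y":-3,"z":0,"spin":0,"grip":0},{"x":2.6,"y":-3,"z":0,"spin":0,"grip":0},{"x":2.6,"y":-3,"z":0,"spin":0,"grip":0},{"x":2.6,"y":-3,"z":0,"spin":0,"grip":0},{"x":2.6,"y":-3,"z":0,"spin":0,"grip":0},{"x":2.6,"y":-3,"z":0,"spin":0,"grip":0},{"x":2.6,"y":-3,"z":0,"spin":0,"grip":0},{"x":2.6,"y":-3,"z":0,"spin":0,"grip":0}]' 40
python3 -m jog '[{"x":2.6,"y":-3,"z":0,"spin":0,"grip":0},{"x":2.6,"y":-3,"z":0,"spin":0,"grip":0},{"x":2.6,"y":-3,"z":0,"spin":0,"grip":0},{"x":2.6,"y":-3,"z":0,"spin":0,"grip":0},{"x":2.6,"y":-3,"z":0,"spin":0,"grip":0},{"x":2.6,"y":-3,"z":0,"spin":0,"grip":0},{"x":2.6,"y":-3,"z":0,"spin":0,"grip":0},{"x":2.6,"y":-3,"z":0,"spin":0,"grip":0},{"x":2.6,"y":-3,"z":0,"spin":0,"grip":0},{"x":2.6,"y":-3,"z":0,"spin":0,"grip":0},{"x":2.6,"y":-3,"z":0,"spin":0,"grip":0},{"x":2.6,"y":-2.8,"z":0,"spin":0,"grip":0}]'
python3 -m jog '[{"x":0,"y":0,"z":0,"spin":-0.12,"grip":0},{"x":0,"y":0,"z":0,"spin":-0.12,"grip":0},{"x":0,"y":0,"z":0,"spin":-0.12,"grip":0},{"x":0,"y":0,"z":0,"spin":-0.12,"grip":0},{"x":0,"y":0,"z":0,"spin":-0.12,"grip":0},{"x":0,"y":0,"z":0,"spin":-0.12,"grip":0},{"x":0,"y":0,"z":0,"spin":-0.12,"grip":0},{"x":0,"y":0,"z":0,"spin":-0.12,"grip":0},{"x":0,"y":0,"z":0,"spin":-0.04,"grip":0},{"x":0,"y":0,"z":0,"spin":0,"grip":0}]'
python3 -c "
from h import *
rel(561,290.6,1.331)"
```

```text
clock: 1.15
eef_pos: [381.0, -148.2, 231.4]
tcp_rot: [3.141, -0.0, 0.328]
contact_force: [0.9, -0.1, -0.4]
opening: 1.001
grasp_force: 0.0
clock: 2.15
eef_pos: [560.7, 291.7, 231.0]
tcp_rot: [3.142, 0.0, 0.329]
contact_force: [0.7, 0.0, 0.8]
opening: 0.994
grasp_force: 0.0
clock: 2.98
eef_pos: [560.3, 289.4, 231.0]
tcp_rot: [-3.141, 0.0, 1.331]
contact_force: [-0.3, -0.8, -0.8]
opening: 1.002
grasp_force: 0.0
clock 2.98 tcp [560.3 289.4 231. ] yaw 1.331 | tool x 0.13 y 0.04 cm spin -0.000 (x,y before spin)
```

```bash
python3 -m jog '[{"x":0.1,"y":0,"z":3.5,"spin":0,"grip":0},{"x":0,"y":0,"z":3.5,"spin":0,"grip":0},{"x":0,"y":0,"z":3.5,"spin":0,"grip":0},{"x":0,"y":0,"z":3.5,"spin":0,"grip":0},{"x":0,"y":0,"z":3.5,"spin":0,"grip":0},{"x":0,"y":0,"z":2,"spin":0,"grip":0},{"x":0,"y":0,"z":1,"spin":0,"grip":0},{"x":0,"y":0,"z":1,"spin":0,"grip":0},{"x":0,"y":0,"z":0,"spin":0,"grip":0}]'
python3 -m jog '[{"x":0,"y":0,"z":0,"spin":0,"grip":0.3},{"x":0,"y":0,"z":0,"spin":0,"grip":0.4},{"x":0,"y":0,"z":0,"spin":0,"grip":0.5},{"x":0,"y":0,"z":0,"spin":0,"grip":0.6},{"x":0,"y":0,"z":0,"spin":0,"grip":0.7},{"x":0,"y":0,"z":0,"spin":0,"grip":1},{"x":0,"y":0,"z":0,"spin":0,"grip":1},{"x":0,"y":0,"z":0,"spin":0,"grip":1},{"x":0,"y":0,"z":0,"spin":0,"grip":1}]' 40
```

```text
clock: 3.73
eef_pos: [560.3, 290.2, 15.1]
tcp_rot: [-3.14, 0.001, 1.328]
contact_force: [0.4, 0.1, -0.1]
opening: 1.0
grasp_force: 0.0
clock: 4.48
eef_pos: [561.6, 290.8, 17.7]
tcp_rot: [3.14, -0.001, 1.329]
contact_force: [-0.8, -1.1, 4.9]
opening: 0.41
grasp_force: 39.5
```

```bash
python3 -m jog '[{"x":0,"y":0,"z":-1,"spin":0,"grip":1},{"x":0,"y":0,"z":-2,"spin":0,"grip":1},{"x":0,"y":0,"z":-3,"spin":0,"grip":1},{"x":0,"y":0,"z":-3,"spin":0,"grip":1},{"x":0,"y":0,"z":-2,"spin":0,"grip":1},{"x":0,"y":0,"z":-1,"spin":0,"grip":1},{"x":0,"y":0,"z":0,"spin":0,"grip":1}]'
python3 -c "
from h import *
rel(598.9,-280.2,1.811)"
```

```text
clock: 5.07
eef_pos: [562.2, 291.2, 139.4]
tcp_rot: [3.138, -0.003, 1.329]
contact_force: [0.6, -1.3, -1.0]
opening: 0.412
grasp_force: 40.2
clock 5.07 tcp [562.2 291.2 139.4] yaw 1.329 | tool x -54.60 y 17.26 cm spin -0.482 (x,y before spin)
```

```bash
python3 -m jog '[{"x":-1.5,"y":0.5,"z":0,"spin":0,"grip":1},{"x":-3,"y":0.95,"z":0,"spin":0,"grip":1},{"x":-3,"y":0.95,"z":0,"spin":0,"grip":1},{"x":-3,"y":0.95,"z":0,"spin":0,"grip":1},{"x":-3,"y":0.95,"z":0,"spin":0,"grip":1},{"x":-3,"y":0.95,"z":0,"spin":0,"grip":1},{"x":-3,"y":0.95,"z":0,"spin":0,"grip":1},{"x":-3,"y":0.95,"z":0,"spin":0,"grip":1},{"x":-3,"y":0.95,"z":0,"spin":0,"grip":1},{"x":-3,"y":0.95,"z":0,"spin":0,"grip":1},{"x":-3,"y":0.95,"z":0,"spin":0,"grip":1},{"x":-3,"y":0.95,"z":0,"spin":0,"grip":1},{"x":-3,"y":0.95,"z":0,"spin":0,"grip":1},{"x":-3,"y":0.95,"z":0,"spin":0,"grip":1},{"x":-3,"y":0.95,"z":0,"spin":0,"grip":1},{"x":-3,"y":0.95,"z":0,"spin":0,"grip":1},{"x":-3,"y":0.95,"z":0,"spin":0,"grip":1},{"x":-3,"y":0.95,"z":0,"spin":0,"grip":1},{"x":-1.5,"y":0.5,"z":0,"spin":0,"grip":1},{"x":-0.6,"y":0.1,"z":0,"spin":0,"grip":1}]'
python3 -m jog '[{"x":0,"y":0,"z":0,"spin":-0.12,"grip":1},{"x":0,"y":0,"z":0,"spin":-0.12,"grip":1},{"x":0,"y":0,"z":0,"spin":-0.12,"grip":1},{"x":0,"y":0,"z":0,"spin":-0.12,"grip":1},{"x":0,"y":0,"z":0,"spin":0,"grip":1},{"x":0,"y":0,"z":0,"spin":0,"grip":1}]'
python3 - <<'E'
from h import *
rel(598.9,-280.2,1.811)
f=cam('scene'); a=f['pixels'][80:260,180:400]; b=cam('top')['pixels'][130:280,300:500]
cv2.imwrite('pics/chk1.png',np.hstack([cv2.resize(a,(440,360),interpolation=2),cv2.resize(b,(360,270),interpolation=2).copy() if 0 else cv2.copyMakeBorder(cv2.resize(b,(360,270),interpolation=2),0,90,0,0,0)]))
E
```

```text
clock: 6.73
eef_pos: [596.1, -283.5, 134.4]
tcp_rot: [-3.139, 0.0, 1.326]
contact_force: [0.2, 0.4, -1.0]
opening: 0.41
grasp_force: 40.1
clock: 7.23
eef_pos: [596.7, -279.9, 135.4]
tcp_rot: [-3.14, -0.001, 1.806]
contact_force: [-0.5, -0.0, -1.1]
opening: 0.413
grasp_force: 40.1
clock 7.23 tcp [ 596.7 -279.9  135.4] yaw 1.806 | tool x -0.08 y 0.21 cm spin -0.005 (x,y before spin)
```

View pics/chk1.png

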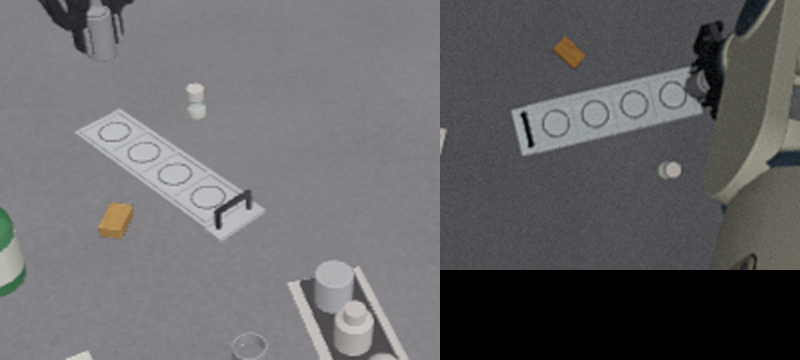

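Tall cell is held upright over the far place (top view (697,88), which fits the parallax). Now I'll lower and release it.

```bash
python3 -m jog '[{"x":-0.1,"y":0.2,"z":2,"spin":0,"grip":1},{"x":0,"y":0,"z":3,"spin":0,"grip":1},{"x":0,"y":0,"z":3,"spin":0,"grip":1},{"x":0,"y":0,"z":2,"spin":0,"grip":1},{"x":0,"y":0,"z":0.9,"spin":0,"grip":1},{"x":0,"y":0,"z":0.3,"spin":0,"grip":1},{"x":0,"y":0,"z":0.3,"spin":0,"grip":1},{"x":0,"y":0,"z":0.2,"spin":0,"grip":1},{"x":0,"y":0,"z":0,"spin":0,"grip":1},{"x":0,"y":0,"z":0,"spin":0,"grip":1}]'; python3 -c "
from h import *
rel(598.9,-280.2,1.811)"
```

```text
clock: 8.17
eef_pos: [600.3, -281.8, 20.5]
tcp_rot: [3.14, 0.001, 1.809]
contact_force: [-0.2, -0.1, -1.0]
opening: 0.41
grasp_force: 40.1
clock 8.17 tcp [ 600.3 -281.8   20.5] yaw 1.809 | tool x 0.19 y -0.10 cm spin -0.002 (x,y before spin)
```

```bash
python3 -m jog '[{"x":0.1,"y":0,"z":0.1,"spin":0,"grip":1},{"x":0,"y":0,"z":0.1,"spin":0,"grip":1},{"x":0,"y":0,"z":0,"spin":0,"grip":1}]';python3 -m jog '[{"x":0,"y":0,"z":0.1,"spin":0,"grip":1},{"x":0,"y":0,"z":0,"spin":0,"grip":1},{"x":0,"y":0,"z":0,"spin":0,"grip":1}]'
```

```text
clock: 8.42
eef_pos: [599.6, -280.5, 17.7]
tcp_rot: [3.141, 0.0, 1.809]
contact_force: [0.3, -0.6, 0.6]
opening: 0.409
grasp_force: 40.3
clock: 8.67
eef_pos: [599.7, -280.6, 17.7]
tcp_rot: [3.141, 0.0, 1.809]
contact_force: [-3.3, 1.2, 10.9]
opening: 0.415
grasp_force: 41.2
```

```bash
python3 -m jog '[{"x":0,"y":0,"z":0,"spin":0,"grip":0.55},{"x":0,"y":0,"z":0,"spin":0,"grip":0.5},{"x":0,"y":0,"z":0,"spin":0,"grip":0.4},{"x":0,"y":0,"z":0,"spin":0,"grip":0.2},{"x":0,"y":0,"z":0,"spin":0,"grip":0},{"x":0,"y":0,"z":0,"spin":0,"grip":0},{"x":0,"y":0,"z":0,"spin":0,"grip":0},{"x":0,"y":0,"z":0,"spin":0,"grip":0},{"x":0,"y":0,"z":-1,"spin":0,"grip":0},{"x":0,"y":0,"z":-2,"spin":0,"grip":0},{"x":0,"y":0,"z":-3,"spin":0,"grip":0},{"x":0,"y":0,"z":-3,"spin":0,"grip":0},{"x":0,"y":0,"z":-3,"spin":0,"grip":0},{"x":0,"y":0,"z":0,"spin":0.12,"grip":0},{"x":0,"y":0,"z":0,"spin":0.12,"grip":0},{"x":0,"y":0,"z":0,"spin":0.12,"grip":0},{"x":0,"y":0,"z":0,"spin":0.12,"grip":0},{"x":0,"y":0,"z":0,"spin":0,"grip":0}]'; python3 -c "
from h import *
rel(544.9,238.9,1.331)"
```

```text
clock: 10.17
eef_pos: [599.4, -280.5, 137.2]
tcp_rot: [3.141, 0.0, 1.323]
contact_force: [0.1, -0.0, -0.5]
opening: 1.001
grasp_force: 0.0
clock 10.17 tcp [ 599.4 -280.5  137.2] yaw 1.323 | tool x 49.02 y -18.02 cm spin -0.008 (x,y before spin)
```

```bash
python3 -m jog '[{"x":3.2,"y":-1.18,"z":0,"spin":-0.008,"grip":0},{"x":3.2,"y":-1.18,"z":0,"spin":0,"grip":0},{"x":3.2,"y":-1.18,"z":0,"spin":0,"grip":0},{"x":3.2,"y":-1.18,"z":0,"spin":0,"grip":0},{"x":3.2,"y":-1.18,"z":0,"spin":0,"grip":0},{"x":3.2,"y":-1.18,"z":0,"spin":0,"grip":0},{"x":3.2,"y":-1.18,"z":0,"spin":0,"grip":0},{"x":3.2,"y":-1.18,"z":0,"spin":0,"grip":0},{"x":3.2,"y":-1.18,"z":0,"spin":0,"grip":0},{"x":3.2,"y":-1.18,"z":0,"spin":0,"grip":0},{"x":3.2,"y":-1.18,"z":0,"spin":0,"grip":0},{"x":3.2,"y":-1.18,"z":0,"spin":0,"grip":0},{"x":3.2,"y":-1.18,"z":0,"spin":0,"grip":0},{"x":3.2,"y":-1.18,"z":0,"spin":0,"grip":0},{"x":3.2,"y":-1.18,"z":0,"spin":0,"grip":0},{"x":1,"y":-0.3,"z":0,"spin":0,"grip":0},{"x":0,"y":0,"z":0,"spin":0,"grip":0},{"x":0,"y":0,"z":0,"spin":0,"grip":0}]'
python3 - <<'E'
from h import *
rel(544.9,238.9,1.331)
b=cam('top')['pixels'][160:240,325:455]
cv2.imwrite('pics/chk2.png',cv2.resize(b,None,fx=6,fy=6,interpolation=2))
E
```

```text
clock: 11.67
eef_pos: [538.0, 238.0, 136.4]
tcp_rot: [3.142, 0.0, 1.341]
contact_force: [0.9, -0.0, -0.3]
opening: 1.002
grasp_force: 0.0
clock 11.67 tcp [538.  238.  136.4] yaw 1.341 | tool x 0.24 y 0.65 cm spin 0.010 (x,y before spin)
```

View pics/chk2.png

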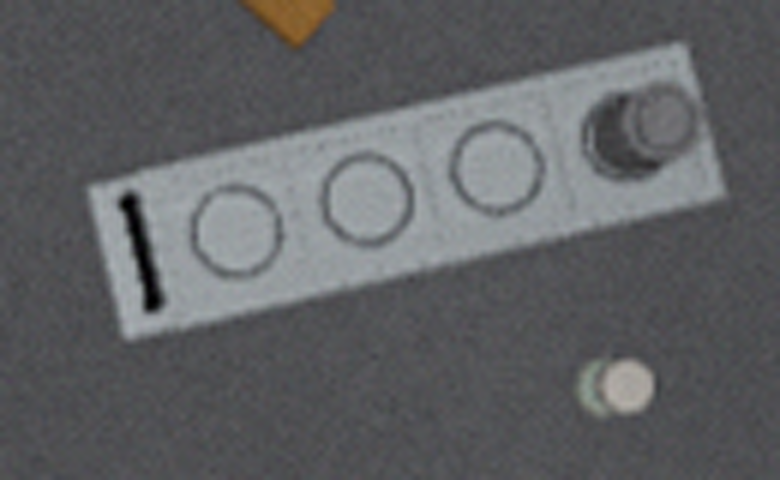

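Tall stands inside the far ring (base about (627,137), top (664,118)). Next I'll grasp the domed cell.

```bash
python3 -m jog '[{"x":0.2,"y":0.6,"z":1,"spin":0.01,"grip":0},{"x":0,"y":0,"z":2,"spin":0,"grip":0},{"x":0,"y":0,"z":2,"spin":0,"grip":0},{"x":0,"y":0,"z":2,"spin":0,"grip":0},{"x":0,"y":0,"z":2,"spin":0,"grip":0},{"x":0,"y":0,"z":2,"spin":0,"grip":0},{"x":0,"y":0,"z":1,"spin":0,"grip":0},{"x":0,"y":0,"z":0.4,"spin":0,"grip":0},{"x":0,"y":0,"z":0,"spin":0,"grip":0},{"x":0,"y":0,"z":0,"spin":0,"grip":0}]'; python3 -c "
from h import *
rel(544.9,238.9,1.331)"
python3 -m jog '[{"x":0,"y":0,"z":0,"spin":0,"grip":0.3},{"x":0,"y":0,"z":0,"spin":0,"grip":0.4},{"x":0,"y":0,"z":0,"spin":0,"grip":0.5},{"x":0,"y":0,"z":0,"spin":0,"grip":0.55},{"x":0,"y":0,"z":0,"spin":0,"grip":0.6},{"x":0,"y":0,"z":0,"spin":0,"grip":0.8},{"x":0,"y":0,"z":0,"spin":0,"grip":1},{"x":0,"y":0,"z":0,"spin":0,"grip":1},{"x":0,"y":0,"z":0,"spin":0,"grip":1},{"x":0,"y":0,"z":0,"spin":0,"grip":1}]' 40
```

```text
clock: 12.55
eef_pos: [545.0, 238.2, 12.7]
tcp_rot: [3.141, -0.0, 1.326]
contact_force: [0.2, 0.1, -0.1]
opening: 0.997
grasp_force: 0.0
clock 12.55 tcp [545.  238.2  12.7] yaw 1.326 | tool x 0.07 y -0.03 cm spin -0.005 (x,y before spin)
clock: 13.38
eef_pos: [544.7, 238.7, 12.9]
tcp_rot: [3.141, -0.0, 1.327]
contact_force: [-1.4, -0.7, 5.1]
opening: 0.385
grasp_force: 39.6
```

```bash
python3 -m jog '[{"x":0,"y":0,"z":-1,"spin":0,"grip":1},{"x":0,"y":0,"z":-2,"spin":0,"grip":1},{"x":0,"y":0,"z":-3,"spin":0,"grip":1},{"x":0,"y":0,"z":-3,"spin":0,"grip":1},{"x":0,"y":0,"z":-2,"spin":0,"grip":1},{"x":0,"y":0,"z":-1,"spin":0,"grip":1},{"x":0,"y":0,"z":0,"spin":0,"grip":1},{"x":0,"y":0,"z":0,"spin":0,"grip":1}]'
python3 -c "
from h import *
rel(584.2,-220.2,1.811)"
```

```text
clock: 14.05
eef_pos: [544.3, 238.4, 132.2]
tcp_rot: [3.141, -0.0, 1.327]
contact_force: [-0.4, 0.7, -1.0]
opening: 0.383
grasp_force: 39.8
clock 14.05 tcp [544.3 238.4 132.2] yaw 1.327 | tool x -43.54 y 14.95 cm spin -0.484 (x,y before spin)
```

```bash
python3 -m jog '[{"x":-1.5,"y":0.5,"z":0,"spin":0,"grip":1},{"x":-3,"y":1.03,"z":0,"spin":0,"grip":1},{"x":-3,"y":1.03,"z":0,"spin":0,"grip":1},{"x":-3,"y":1.03,"z":0,"spin":0,"grip":1},{"x":-3,"y":1.03,"z":0,"spin":0,"grip":1},{"x":-3,"y":1.03,"z":0,"spin":0,"grip":1},{"x":-3,"y":1.03,"z":0,"spin":0,"grip":1},{"x":-3,"y":1.03,"z":0,"spin":0,"grip":1},{"x":-3,"y":1.03,"z":0,"spin":0,"grip":1},{"x":-3,"y":1.03,"z":0,"spin":0,"grip":1},{"x":-3,"y":1.03,"z":0,"spin":0,"grip":1},{"x":-3,"y":1.03,"z":0,"spin":0,"grip":1},{"x":-3,"y":1.03,"z":0,"spin":0,"grip":1},{"x":-3,"y":1.03,"z":0,"spin":0,"grip":1},{"x":-1.5,"y":0.5,"z":0,"spin":0,"grip":1},{"x":-1.5,"y":0.55,"z":0,"spin":0,"grip":1}]'
python3 -m jog '[{"x":0,"y":0,"z":0,"spin":-0.12,"grip":1},{"x":0,"y":0,"z":0,"spin":-0.12,"grip":1},{"x":0,"y":0,"z":0,"spin":-0.12,"grip":1},{"x":0,"y":0,"z":0,"spin":-0.124,"grip":1},{"x":0,"y":0,"z":0,"spin":0,"grip":1},{"x":0,"y":0,"z":0,"spin":0,"grip":1}]'
python3 -c "
from h import *
rel(584.2,-220.2,1.811)"
```

```text
clock: 15.38
eef_pos: [583.1, -220.8, 130.3]
tcp_rot: [-3.138, -0.001, 1.325]
contact_force: [0.1, 0.4, -0.5]
opening: 0.384
grasp_force: 39.8
clock: 15.88
eef_pos: [583.9, -219.0, 131.4]
tcp_rot: [-3.14, -0.001, 1.807]
contact_force: [0.7, 0.1, 0.1]
opening: 0.386
grasp_force: 39.8
clock 15.88 tcp [ 583.9 -219.   131.4] yaw 1.807 | tool x -0.12 y -0.00 cm spin -0.004 (x,y before spin)
```

Lower 11.7 cm to just above the floor, then 1 mm steps.

```bash
python3 -m jog '[{"x":-0.1,"y":0,"z":2,"spin":0,"grip":1},{"x":0,"y":0,"z":3,"spin":0,"grip":1},{"x":0,"y":0,"z":3,"spin":0,"grip":1},{"x":0,"y":0,"z":2,"spin":0,"grip":1},{"x":0,"y":0,"z":1,"spin":0,"grip":1},{"x":0,"y":0,"z":0.3,"spin":0,"grip":1},{"x":0,"y":0,"z":0.3,"spin":0,"grip":1},{"x":0,"y":0,"z":0.1,"spin":0,"grip":1},{"x":0,"y":0,"z":0,"spin":0,"grip":1},{"x":0,"y":0,"z":0,"spin":0,"grip":1}]'; python3 -m jog '[{"x":0,"y":0,"z":0.1,"spin":0,"grip":1},{"x":0,"y":0,"z":0,"spin":0,"grip":1},{"x":0,"y":0,"z":0,"spin":0,"grip":1}]';python3 -c "
from h import *
rel(584.2,-220.2,1.811)"
```

```text
clock: 16.72
eef_pos: [585.4, -221.0, 16.5]
tcp_rot: [3.14, 0.001, 1.81]
contact_force: [0.2, -0.6, 0.2]
opening: 0.386
grasp_force: 39.8
clock: 16.97
eef_pos: [584.8, -220.8, 14.7]
tcp_rot: [3.141, 0.0, 1.811]
contact_force: [1.1, -1.9, -0.7]
opening: 0.386
grasp_force: 39.8
clock 16.97 tcp [ 584.8 -220.8   14.7] yaw 1.811 | tool x 0.07 y -0.04 cm spin -0.000 (x,y before spin)
```

```bash
python3 -m jog '[{"x":0,"y":0,"z":0.1,"spin":0,"grip":1},{"x":0,"y":0,"z":0,"spin":0,"grip":1},{"x":0,"y":0,"z":0,"spin":0,"grip":1}]';python3 -m jog '[{"x":0,"y":0,"z":0.05,"spin":0,"grip":1},{"x":0,"y":0,"z":0,"spin":0,"grip":1},{"x":0,"y":0,"z":0,"spin":0,"grip":1}]'
```

```text
clock: 17.22
eef_pos: [584.5, -220.7, 13.2]
tcp_rot: [-3.141, -0.0, 1.811]
contact_force: [-0.2, -0.2, -0.8]
opening: 0.382
grasp_force: 39.8
clock: 17.47
eef_pos: [584.6, -220.7, 12.9]
tcp_rot: [3.142, 0.0, 1.811]
contact_force: [-0.0, 1.1, 2.0]
opening: 0.384
grasp_force: 40.1
```

Contact. I'll release, rise, spin back, then head for the necked cell (532.9,175.2).

```bash
python3 -m jog '[{"x":0,"y":0,"z":0,"spin":0,"grip":0.58},{"x":0,"y":0,"z":0,"spin":0,"grip":0.5},{"x":0,"y":0,"z":0,"spin":0,"grip":0.4},{"x":0,"y":0,"z":0,"spin":0,"grip":0.2},{"x":0,"y":0,"z":0,"spin":0,"grip":0},{"x":0,"y":0,"z":0,"spin":0,"grip":0},{"x":0,"y":0,"z":0,"spin":0,"grip":0},{"x":0,"y":0,"z":0,"spin":0,"grip":0},{"x":0,"y":0,"z":-1,"spin":0,"grip":0},{"x":0,"y":0,"z":-2,"spin":0,"grip":0},{"x":0,"y":0,"z":-3,"spin":0,"grip":0},{"x":0,"y":0,"z":-3,"spin":0,"grip":0},{"x":0,"y":0,"z":-3,"spin":0,"grip":0},{"x":0,"y":0,"z":0,"spin":0.12,"grip":0},{"x":0,"y":0,"z":0,"spin":0.12,"grip":0},{"x":0,"y":0,"z":0,"spin":0.12,"grip":0},{"x":0,"y":0,"z":0,"spin":0.12,"grip":0},{"x":0,"y":0,"z":0,"spin":0,"grip":0},{"x":0,"y":0,"z":0,"spin":0,"grip":0}]'; python3 -c "
from h import *
rel(532.9,175.2,1.331)"
```

```text
clock: 19.05
eef_pos: [584.6, -220.7, 133.4]
tcp_rot: [3.141, 0.0, 1.335]
contact_force: [-1.4, -0.2, -1.0]
opening: 1.0
grasp_force: 0.0
clock 19.05 tcp [ 584.6 -220.7  133.4] yaw 1.335 | tool x 37.28 y -14.30 cm spin 0.004 (x,y before spin)
```

```bash
python3 -m jog '[{"x":3.2,"y":-1.22,"z":0,"spin":0,"grip":0},{"x":3.2,"y":-1.22,"z":0,"spin":0,"grip":0},{"x":3.2,"y":-1.22,"z":0,"spin":0,"grip":0},{"x":3.2,"y":-1.22,"z":0,"spin":0,"grip":0},{"x":3.2,"y":-1.22,"z":0,"spin":0,"grip":0},{"x":3.2,"y":-1.22,"z":0,"spin":0,"grip":0},{"x":3.2,"y":-1.22,"z":0,"spin":0,"grip":0},{"x":3.2,"y":-1.22,"z":0,"spin":0,"grip":0},{"x":3.2,"y":-1.22,"z":0,"spin":0,"grip":0},{"x":3.2,"y":-1.22,"z":0,"spin":0,"grip":0},{"x":3.2,"y":-1.22,"z":0,"spin":0,"grip":0},{"x":1.5,"y":-0.6,"z":0,"spin":0,"grip":0},{"x":0.6,"y":-0.3,"z":0,"spin":0,"grip":0},{"x":0,"y":0,"z":0,"spin":0,"grip":0},{"x":0,"y":0,"z":0,"spin":0,"grip":0}]'
python3 - <<'E'
from h import *
rel(532.9,175.2,1.331)
f=grab_frame('scene')['pixels'][110:290,200:420]
cv2.imwrite('pics/chk3.png',cv2.resize(f,None,fx=3,fy=3,interpolation=2))
E
```

```text
clock: 20.3
eef_pos: [534.1, 175.2, 132.8]
tcp_rot: [3.142, 0.0, 1.333]
contact_force: [-0.6, 0.1, -0.0]
opening: 0.997
grasp_force: 0.0
clock 20.30 tcp [534.1 175.2 132.8] yaw 1.333 | tool x -0.02 y -0.12 cm spin 0.002 (x,y before spin)
```

View pics/chk3.png

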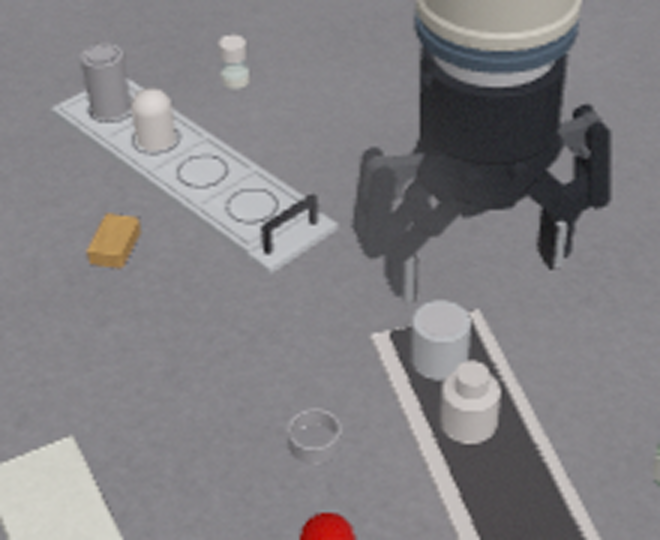

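Tall (105,85) and domed (155,122) stand upright in their rings, and the gripper is above the necked cell. I'll descend and grip.

```bash
python3 -m jog '[{"x":0,"y":-0.1,"z":1,"spin":0,"grip":0},{"x":0,"y":0,"z":2,"spin":0,"grip":0},{"x":0,"y":0,"z":2,"spin":0,"grip":0},{"x":0,"y":0,"z":2,"spin":0,"grip":0},{"x":0,"y":0,"z":2,"spin":0,"grip":0},{"x":0,"y":0,"z":2,"spin":0,"grip":0},{"x":0,"y":0,"z":0.8,"spin":0,"grip":0},{"x":0,"y":0,"z":0.3,"spin":0,"grip":0},{"x":0,"y":0,"z":0,"spin":0,"grip":0},{"x":0,"y":0,"z":0,"spin":0,"grip":0}]'; python3 -m jog '[{"x":0,"y":0,"z":0,"spin":0,"grip":0.3},{"x":0,"y":0,"z":0,"spin":0,"grip":0.4},{"x":0,"y":0,"z":0,"spin":0,"grip":0.5},{"x":0,"y":0,"z":0,"spin":0,"grip":0.55},{"x":0,"y":0,"z":0,"spin":0,"grip":0.6},{"x":0,"y":0,"z":0,"spin":0,"grip":0.8},{"x":0,"y":0,"z":0,"spin":0,"grip":1},{"x":0,"y":0,"z":0,"spin":0,"grip":1},{"x":0,"y":0,"z":0,"spin":0,"grip":1},{"x":0,"y":0,"z":0,"spin":0,"grip":1}]' 40
python3 -m jog '[{"x":0,"y":0,"z":-1,"spin":0,"grip":1},{"x":0,"y":0,"z":-2,"spin":0,"grip":1},{"x":0,"y":0,"z":-3,"spin":0,"grip":1},{"x":0,"y":0,"z":-3,"spin":0,"grip":1},{"x":0,"y":0,"z":-2,"spin":0,"grip":1},{"x":0,"y":0,"z":-1,"spin":0,"grip":1},{"x":0,"y":0,"z":0,"spin":0,"grip":1},{"x":0,"y":0,"z":0,"spin":0,"grip":1}]'
python3 -c "
from h import *
rel(569.6,-160,1.811)"
```

```text
clock: 21.18
eef_pos: [533.7, 175.7, 12.3]
tcp_rot: [3.141, -0.0, 1.33]
contact_force: [0.4, -0.3, 0.1]
opening: 1.001
grasp_force: 0.0
clock: 22.02
eef_pos: [533.5, 176.1, 12.6]
tcp_rot: [3.141, -0.0, 1.331]
contact_force: [-1.9, -0.4, 6.7]
opening: 0.431
grasp_force: 39.6
clock: 22.68
eef_pos: [533.0, 175.9, 131.8]
tcp_rot: [3.141, -0.0, 1.331]
contact_force: [-0.4, -0.2, -0.6]
opening: 0.434
grasp_force: 40.3
clock 22.68 tcp [533.  175.9 131.8] yaw 1.331 | tool x -31.75 y 11.54 cm spin -0.480 (x,y before spin)
```

```bash
python3 -m jog '[{"x":-1.5,"y":0.55,"z":0,"spin":0,"grip":1},{"x":-3,"y":1.09,"z":0,"spin":0,"grip":1},{"x":-3,"y":1.09,"z":0,"spin":0,"grip":1},{"x":-3,"y":1.09,"z":0,"spin":0,"grip":1},{"x":-3,"y":1.09,"z":0,"spin":0,"grip":1},{"x":-3,"y":1.09,"z":0,"spin":0,"grip":1},{"x":-3,"y":1.09,"z":0,"spin":0,"grip":1},{"x":-3,"y":1.09,"z":0,"spin":0,"grip":1},{"x":-3,"y":1.09,"z":0,"spin":0,"grip":1},{"x":-3,"y":1.09,"z":0,"spin":0,"grip":1},{"x":-1.5,"y":0.55,"z":0,"spin":0,"grip":1},{"x":-1.5,"y":0.55,"z":0,"spin":0,"grip":1},{"x":-0.2,"y":0.1,"z":0,"spin":0,"grip":1},{"x":0,"y":0,"z":0,"spin":-0.12,"grip":1},{"x":0,"y":0,"z":0,"spin":-0.12,"grip":1},{"x":0,"y":0,"z":0,"spin":-0.12,"grip":1},{"x":0,"y":0,"z":0,"spin":-0.12,"grip":1},{"x":0,"y":0,"z":0,"spin":0,"grip":1},{"x":0,"y":0,"z":0,"spin":0,"grip":1}]'
python3 -c "
from h import *
rel(569.6,-160,1.811)"
```

```text
clock: 24.27
eef_pos: [569.4, -158.8, 130.5]
tcp_rot: [-3.14, -0.001, 1.807]
contact_force: [-0.0, 0.4, -0.9]
opening: 0.434
grasp_force: 40.3
clock 24.27 tcp [ 569.4 -158.8  130.5] yaw 1.807 | tool x -0.13 y -0.01 cm spin -0.004 (x,y before spin)
```

```bash
python3 -m jog '[{"x":0,"y":0,"z":2,"spin":0,"grip":1},{"x":0,"y":0,"z":3,"spin":0,"grip":1},{"x":0,"y":0,"z":3,"spin":0,"grip":1},{"x":0,"y":0,"z":2,"spin":0,"grip":1},{"x":0,"y":0,"z":1,"spin":0,"grip":1},{"x":0,"y":0,"z":0.3,"spin":0,"grip":1},{"x":0,"y":0,"z":0.3,"spin":0,"grip":1},{"x":0,"y":0,"z":0.2,"spin":0,"grip":1},{"x":0,"y":0,"z":0,"spin":0,"grip":1},{"x":0,"y":0,"z":0,"spin":0,"grip":1},{"x":0,"y":0,"z":0,"spin":0,"grip":1}]'; python3 -m jog '[{"x":0,"y":0,"z":0.1,"spin":0,"grip":1},{"x":0,"y":0,"z":0,"spin":0,"grip":1},{"x":0,"y":0,"z":0,"spin":0,"grip":1}]'
```

```text
clock: 25.18
eef_pos: [570.7, -159.7, 14.7]
tcp_rot: [3.14, 0.001, 1.81]
contact_force: [0.0, -0.1, -1.3]
opening: 0.43
grasp_force: 40.3
clock: 25.43
eef_pos: [570.2, -159.6, 13.0]
tcp_rot: [3.141, 0.0, 1.811]
contact_force: [-0.9, 0.6, -1.1]
opening: 0.433
grasp_force: 40.3
```

```bash
python3 -m jog '[{"x":0,"y":0,"z":0.05,"spin":0,"grip":1},{"x":0,"y":0,"z":0,"spin":0,"grip":1},{"x":0,"y":0,"z":0,"spin":0,"grip":1}]'; python3 -m jog '[{"x":0,"y":0,"z":0.03,"spin":0,"grip":1},{"x":0,"y":0,"z":0,"spin":0,"grip":1},{"x":0,"y":0,"z":0,"spin":0,"grip":1}]'
```

```text
clock: 25.68
eef_pos: [570.2, -159.5, 12.6]
tcp_rot: [3.141, 0.0, 1.811]
contact_force: [-1.7, -0.1, 4.5]
opening: 0.432
grasp_force: 40.7
clock: 25.93
eef_pos: [570.2, -159.6, 12.6]
tcp_rot: [3.141, 0.0, 1.811]
contact_force: [-3.0, 0.9, 8.6]
opening: 0.434
grasp_force: 41.2
```

Contact. Release, rise, and go to the short cell (517.7,117.9).

```bash
python3 -m jog '[{"x":0,"y":0,"z":0,"spin":0,"grip":0.53},{"x":0,"y":0,"z":0,"spin":0,"grip":0.48},{"x":0,"y":0,"z":0,"spin":0,"grip":0.4},{"x":0,"y":0,"z":0,"spin":0,"grip":0.2},{"x":0,"y":0,"z":0,"spin":0,"grip":0},{"x":0,"y":0,"z":0,"spin":0,"grip":0},{"x":0,"y":0,"z":0,"spin":0,"grip":0},{"x":0,"y":0,"z":0,"spin":0,"grip":0},{"x":0,"y":0,"z":-1,"spin":0,"grip":0},{"x":0,"y":0,"z":-2,"spin":0,"grip":0},{"x":0,"y":0,"z":-3,"spin":0,"grip":0},{"x":0,"y":0,"z":-3,"spin":0,"grip":0},{"x":0,"y":0,"z":-3,"spin":0,"grip":0},{"x":0,"y":0,"z":0,"spin":0.12,"grip":0},{"x":0,"y":0,"z":0,"spin":0.12,"grip":0},{"x":0,"y":0,"z":0,"spin":0.12,"grip":0},{"x":0,"y":0,"z":0,"spin":0.12,"grip":0},{"x":0,"y":0,"z":0,"spin":0,"grip":0},{"x":0,"y":0,"z":0,"spin":0,"grip":0}]'; python3 -c "
from h import *
rel(517.7,117.9,1.331)"
```

```text
clock: 27.52
eef_pos: [570.2, -159.5, 132.6]
tcp_rot: [3.141, 0.0, 1.334]
contact_force: [-1.0, 0.5, -0.2]
opening: 0.999
grasp_force: 0.0
clock 27.52 tcp [ 570.2 -159.5  132.6] yaw 1.334 | tool x 25.74 y -11.60 cm spin 0.003 (x,y before spin)
```

```bash
python3 -m jog '[{"x":3.2,"y":-1.45,"z":0,"spin":0,"grip":0},{"x":3.2,"y":-1.45,"z":0,"spin":0,"grip":0},{"x":3.2,"y":-1.45,"z":0,"spin":0,"grip":0},{"x":3.2,"y":-1.45,"z":0,"spin":0,"grip":0},{"x":3.2,"y":-1.45,"z":0,"spin":0,"grip":0},{"x":3.2,"y":-1.45,"z":0,"spin":0,"grip":0},{"x":3.2,"y":-1.45,"z":0,"spin":0,"grip":0},{"x":2,"y":-0.9,"z":0,"spin":0,"grip":0},{"x":1.3,"y":-0.55,"z":0,"spin":0,"grip":0},{"x":0,"y":0,"z":0,"spin":0,"grip":0},{"x":0,"y":0,"z":0,"spin":0,"grip":0},{"x":0,"y":0,"z":0,"spin":0,"grip":0}]'; python3 -c "
from h import *
rel(517.7,117.9,1.331)"
```

```text
clock: 28.52
eef_pos: [518.6, 117.2, 132.1]
tcp_rot: [3.142, 0.0, 1.333]
contact_force: [0.4, 0.4, 0.3]
opening: 0.998
grasp_force: 0.0
clock 28.52 tcp [518.6 117.2 132.1] yaw 1.333 | tool x 0.05 y -0.10 cm spin 0.002 (x,y before spin)
```

```bash
python3 -m jog '[{"x":0,"y":-0.1,"z":1,"spin":0,"grip":0},{"x":0,"y":0,"z":2,"spin":0,"grip":0},{"x":0,"y":0,"z":2,"spin":0,"grip":0},{"x":0,"y":0,"z":2,"spin":0,"grip":0},{"x":0,"y":0,"z":2,"spin":0,"grip":0},{"x":0,"y":0,"z":2,"spin":0,"grip":0},{"x":0,"y":0,"z":0.7,"spin":0,"grip":0},{"x":0,"y":0,"z":0.3,"spin":0,"grip":0},{"x":0,"y":0,"z":0,"spin":0,"grip":0},{"x":0,"y":0,"z":0,"spin":0,"grip":0}]'; python3 -m jog '[{"x":0,"y":0,"z":0,"spin":0,"grip":0.3},{"x":0,"y":0,"z":0,"spin":0,"grip":0.4},{"x":0,"y":0,"z":0,"spin":0,"grip":0.5},{"x":0,"y":0,"z":0,"spin":0,"grip":0.55},{"x":0,"y":0,"z":0,"spin":0,"grip":0.6},{"x":0,"y":0,"z":0,"spin":0,"grip":0.8},{"x":0,"y":0,"z":0,"spin":0,"grip":1},{"x":0,"y":0,"z":0,"spin":0,"grip":1},{"x":0,"y":0,"z":0,"spin":0,"grip":1},{"x":0,"y":0,"z":0,"spin":0,"grip":1}]' 40
python3 -m jog '[{"x":0,"y":0,"z":-1,"spin":0,"grip":1},{"x":0,"y":0,"z":-2,"spin":0,"grip":1},{"x":0,"y":0,"z":-3,"spin":0,"grip":1},{"x":0,"y":0,"z":-3,"spin":0,"grip":1},{"x":0,"y":0,"z":-2,"spin":0,"grip":1},{"x":0,"y":0,"z":-1,"spin":0,"grip":1},{"x":0,"y":0,"z":0,"spin":0,"grip":1},{"x":0,"y":0,"z":0,"spin":0,"grip":1}]'
python3 -c "
from h import *
rel(554.6,-99.5,1.811)"
```

```text
clock: 29.35
eef_pos: [518.1, 117.7, 12.5]
tcp_rot: [3.141, -0.0, 1.331]
contact_force: [-0.0, -0.3, 0.3]
opening: 1.001
grasp_force: 0.0
clock: 30.18
eef_pos: [517.9, 118.1, 12.8]
tcp_rot: [3.141, -0.0, 1.331]
contact_force: [-0.9, 0.4, 6.6]
opening: 0.457
grasp_force: 39.6
clock: 30.85
eef_pos: [517.4, 117.9, 132.0]
tcp_rot: [3.141, -0.0, 1.331]
contact_force: [-0.3, 0.9, -0.8]
opening: 0.457
grasp_force: 40.5
clock 30.85 tcp [517.4 117.9 132. ] yaw 1.331 | tool x -20.24 y 8.78 cm spin -0.480 (x,y before spin)
```

```bash
python3 -m jog '[{"x":-1.5,"y":0.65,"z":0,"spin":0,"grip":1},{"x":-2.7,"y":1.17,"z":0,"spin":0,"grip":1},{"x":-2.7,"y":1.17,"z":0,"spin":0,"grip":1},{"x":-2.7,"y":1.17,"z":0,"spin":0,"grip":1},{"x":-2.7,"y":1.17,"z":0,"spin":0,"grip":1},{"x":-2.7,"y":1.17,"z":0,"spin":0,"grip":1},{"x":-2.7,"y":1.17,"z":0,"spin":0,"grip":1},{"x":-1.5,"y":0.65,"z":0,"spin":0,"grip":1},{"x":-1,"y":0.45,"z":0,"spin":0,"grip":1},{"x":0,"y":0,"z":0,"spin":-0.12,"grip":1},{"x":0,"y":0,"z":0,"spin":-0.12,"grip":1},{"x":0,"y":0,"z":0,"spin":-0.12,"grip":1},{"x":0,"y":0,"z":0,"spin":-0.12,"grip":1},{"x":0,"y":0,"z":0,"spin":0,"grip":1},{"x":0,"y":0,"z":0,"spin":0,"grip":1}]'
python3 -m jog '[{"x":0,"y":0,"z":2,"spin":0,"grip":1},{"x":0,"y":0,"z":3,"spin":0,"grip":1},{"x":0,"y":0,"z":3,"spin":0,"grip":1},{"x":0,"y":0,"z":1,"spin":0,"grip":1},{"x":0,"y":0,"z":0,"spin":0,"grip":1},{"x":0,"y":0,"z":0,"spin":0,"grip":1}]'
python3 -c "
from h import *
rel(554.6,-99.5,1.811)"
```

```text
clock: 32.1
eef_pos: [554.0, -98.6, 130.9]
tcp_rot: [-3.14, -0.001, 1.807]
contact_force: [0.2, 0.2, -0.4]
opening: 0.459
grasp_force: 40.5
clock: 32.6
eef_pos: [554.6, -98.9, 41.9]
tcp_rot: [-3.14, -0.001, 1.809]
contact_force: [0.4, 0.1, -1.2]
opening: 0.457
grasp_force: 40.6
clock 32.60 tcp [554.6 -98.9  41.9] yaw 1.809 | tool x -0.06 y -0.01 cm spin -0.002 (x,y before spin)
```

```bash
python3 -m jog '[{"x":0,"y":0,"z":1,"spin":0,"grip":1},{"x":0,"y":0,"z":1,"spin":0,"grip":1},{"x":0,"y":0,"z":0.5,"spin":0,"grip":1},{"x":0,"y":0,"z":0.2,"spin":0,"grip":1},{"x":0,"y":0,"z":0.1,"spin":0,"grip":1},{"x":0,"y":0,"z":0,"spin":0,"grip":1},{"x":0,"y":0,"z":0,"spin":0,"grip":1},{"x":0,"y":0,"z":0,"spin":0,"grip":1}]'; python3 -m jog '[{"x":0,"y":0,"z":0.1,"spin":0,"grip":1},{"x":0,"y":0,"z":0,"spin":0,"grip":1},{"x":0,"y":0,"z":0,"spin":0,"grip":1}]'
```

```text
clock: 33.27
eef_pos: [555.0, -99.2, 14.3]
tcp_rot: [3.141, 0.0, 1.811]
contact_force: [0.1, 0.2, -0.7]
opening: 0.453
grasp_force: 40.6
clock: 33.52
eef_pos: [554.8, -99.1, 13.1]
tcp_rot: [3.141, 0.0, 1.811]
contact_force: [-0.3, 0.3, -0.8]
opening: 0.46
grasp_force: 40.6
```

```bash
python3 -m jog '[{"x":0,"y":0,"z":0.05,"spin":0,"grip":1},{"x":0,"y":0,"z":0,"spin":0,"grip":1},{"x":0,"y":0,"z":0,"spin":0,"grip":1}]'; python3 -m jog '[{"x":0,"y":0,"z":0,"spin":0,"grip":0.5},{"x":0,"y":0,"z":0,"spin":0,"grip":0.45},{"x":0,"y":0,"z":0,"spin":0,"grip":0.35},{"x":0,"y":0,"z":0,"spin":0,"grip":0.2},{"x":0,"y":0,"z":0,"spin":0,"grip":0},{"x":0,"y":0,"z":0,"spin":0,"grip":0},{"x":0,"y":0,"z":0,"spin":0,"grip":0},{"x":0,"y":0,"z":0,"spin":0,"grip":0},{"x":0,"y":0,"z":-1,"spin":0,"grip":0},{"x":0,"y":0,"z":-2,"spin":0,"grip":0},{"x":0,"y":0,"z":-3,"spin":0,"grip":0},{"x":0,"y":0,"z":-3,"spin":0,"grip":0},{"x":0,"y":0,"z":-3,"spin":0,"grip":0},{"x":3,"y":0,"z":0,"spin":0,"grip":0},{"x":3,"y":0,"z":0,"spin":0,"grip":0},{"x":3,"y":0,"z":0,"spin":0,"grip":0},{"x":3,"y":0,"z":0,"spin":0,"grip":0},{"x":3,"y":0,"z":0,"spin":0,"grip":0},{"x":3,"y":0,"z":0,"spin":0,"grip":0},{"x":0,"y":0,"z":0,"spin":0,"grip":0}]'
python3 -m jog '[{"x":3,"y":0,"z":0,"spin":0,"grip":0},{"x":3,"y":0,"z":0,"spin":0,"grip":0},{"x":0,"y":0,"z":0,"spin":0,"grip":0},{"x":0,"y":0,"z":0,"spin":0,"grip":0}]'
python3 - <<'E'
from h import *
a=grab_frame('scene')['pixels'][100:230,200:330]; b=cam('top')['pixels'][160:240,325:455]
cv2.imwrite('pics/chk4.png',np.hstack([cv2.resize(a,(390,390),interpolation=2),cv2.copyMakeBorder(cv2.resize(b,(390,240),interpolation=2),0,150,0,0,0)]))
E
```

```text
clock: 33.77
eef_pos: [554.8, -99.1, 12.8]
tcp_rot: [3.141, 0.0, 1.811]
contact_force: [-1.5, -0.7, 4.8]
opening: 0.461
grasp_force: 41.1
clock: 35.43
eef_pos: [510.7, 79.5, 133.2]
tcp_rot: [3.141, -0.001, 1.813]
contact_force: [0.4, -0.3, 0.1]
opening: 0.997
grasp_force: 0.0
clock: 35.77
eef_pos: [497.6, 134.9, 133.1]
tcp_rot: [3.141, 0.0, 1.813]
contact_force: [0.2, 0.3, 0.1]
opening: 1.0
grasp_force: 0.0
```

View pics/chk4.png

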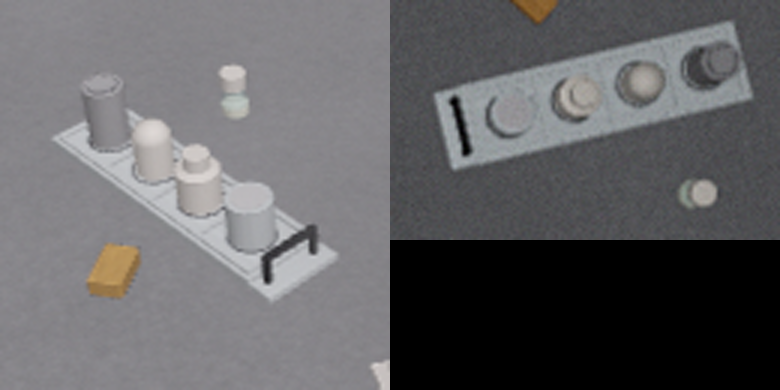

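The picture shows all four cells upright and centred on their rings. From the handle at (290,250) they are short, necked, domed and tall, which is the reverse of the rack order. The vial and filmbox haven't moved and the gripper is clear.

```bash
python3 -c "
from rig import *
print(sign_off())"
```

```text
the job is handed in; nothing more can be done
None
```

All four cells stand upright in the tray in reverse order (short, necked, domed, tall from the handle), the gripper is clear, and the job was handed in at about 36 s; no verdict came back.

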